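Raise the heavy flap of the sample chest with its lever

ROBOT

A 6-joint arm with a two-finger parallel gripper is mounted at the origin on the work surface. World frame = base frame: x ahead of the robot, y to its left, z up, the work surface at z = 0. Lengths are in m, angles in rad, forces in N, time in s.
With the tool pointing down it reaches from about 0.35 to 0.775 m from the base axis. Payload 7.3 kg.
Tool frame: the origin (TCP) lies at the very end of the fingers, on their centre line; the grasp point (between the pads) lies 19 mm behind it (robot.pinch_z is the distance from the TCP to the grasp point, in m); z points along the fingers, y is the line along which they close (so a half turn about z gives the same grasp; the last joint's range is limited). The gripper opens to 92 mm and grips with 3 to 60 N. Pads are 19 mm wide; open, the fingers measure 130 mm over their backs; the gripper's body (75 mm by 190 mm) begins 47 mm behind the grasp point.
Start: joints at [-1.349, 0.342, 1.524, -0, 1.275, -0.146], TCP at [0.189, -0.49, 0.227] pointing down, gripper open.
Joint ranges: [-2.53, 2.53], [-0.77, 2.02], [0.04, 2.7], [-1, 4.14], [0.28, 2.66], [-3.11, 3.11]. Speed limits (rad/s): [2.57, 2.57, 3.14, 3.14, 3.14, 3.14].

INTERFACE

Orientations are given as [roll, pitch, yaw] about the fixed x, y, z axes, in that order (R = Rz(yaw) Ry(pitch) Rx(roll)).
In Python, from cell import robot gives the robot as it stands.
- The arm moves only by the tool move_arm, never from a script. Its argument "motion" is a list of rows, each a list of 6 numbers: the shift along the tool's x, y, z in units of 0.1 m (1.0 is 0.1 m), then the turn, a rotation vector about the tool's x, y, z in units of pi rad (1.0 is pi rad). In form: [[dx, dy, dz, rx, ry, rz], ...]. A call has 1 to 12 rows; each row is the pose to reach, as a shift and turn from the pose commanded when the call began, along the tool's axes at that moment, turning the shorter way round; what a row does not reach only later rows make up. A row lasts 1/8 s, in which the tool goes at most 62.5 mm and 10.7 degrees, less where a joint would pass 70% of its speed; a pose out of reach is approached as far as the arm can. A call with a number of a shift or a turn outside -1 to 1 is refused whole. A call with a gripper value outside its range is refused whole. "fingers" is the opening, from -1 (shut) to 1 (fully open), set as the call begins (left out, the last holds). The fingers move at their own pace and stop on an object; "newtons" is the grip in N (left out, the last holds). Time passes only in rows, so rows that repeat a pose let the fingers close. It gives the time, the measured TCP pose, the force, the opening and the grip force at its end, in the units of the state.
- robot.observe(): the state, without advancing time (a new reading comes with each control period).
- robot.read_camera(name): name is "side" or "top" or "wrist"; returns a dict with "image" (480x640x3 uint8, red, green, blue), "range_z" (480x640 float32, m along the optical axis (not along the pixel's ray), 0 where there is no reading), "vfov" (degrees; the focal length in pixels is half the picture's height over the tangent of half this angle, whatever the lens; pixels are square), "cx", "cy" (the principal point, pixels), "extrinsics" (4x4, takes a point from camera to world coordinates); the wrist camera has in their place "hand_eye" (4x4, takes a point from camera to tool coordinates, whose origin is the TCP and whose axes are the flange's). Camera axes: x right, y up, looking along -z (the intrinsics and any distortion apply to the point x, -y, -z); pixel columns grow to the right and rows downward; lengths in m; the calibration is good to about 2 mm. A picture is of the moment at which its call begins: read the wrist's pose just before it.
- robot.hand_in(): hands the job in; it is judged then, once.
The state is a dict: "time": time; "qpos": joint angles; "qvel": joint speeds; "joint_efforts": joint torques, N m; "tool_pos": TCP position; "tool_rot": TCP orientation; "contact_force": force on the tool from outside, world axes, zero at the start; "torque": the same for the moment, N m; "opening": finger opening in m; "grip_force": force on a finger pad.
Only numpy, scipy, OpenCV 4.12 (cv2) and the standard library are available. Lean on these libraries where they do the work, as an engineer would, in place of code of your own. Each camera call takes 0.05 s, during which the arm holds its last target. There are 200 camera calls.

TASK

The grey sample chest on the lab bench has a heavy steel flap that is raised by a lever. With the fingertips, push the safety stop's upright pin towards the chest so that the stop swings a full quarter turn, out from under the lever, then press the lever's long end all the way down onto its rubber pad and finish while still holding it down with the fingertips, so that the flap stays open and the vials can be reached. Do not touch the flap, do not lift the lever out of its cradle, and leave the bottle, the beaker and the flask standing where they are.

Things in the scene. Friction and masses are not known exactly. Their poses are not given: they have to be found in the camera images.
- chest: Fixed grey sample chest and lever cradle on one base plate (180 x 470 x 8 mm). Origin on the bench under the lever's cross pin; +y along the lever to the chest, -y to its long end, +x away from the robot, z up. Chest: open-topped, x +-85, y 100 to 215, 79 mm high, shut by the flap. Cradle posts at x +-29 mm, 90 mm high, either side of the lever.
- flap (a joint): Angle of the heavy steel flap (170 x 165 x 14 mm, 2 to 3.5 kg) about its hinge on the chest's far edge (chest frame y 215, z 80 mm): 0 shut and level, growing as the lip next to the lever rises; about 0.33 rad with the lever fully down. Falls shut when let go.
- flap_lip (a point): Middle of the flap's free edge, the edge towards the lever; it overhangs the chest and rests over the lever's short end.
- lever: Loose steel lever, its 12 mm cross pin resting in the open-topped cradle. Origin on the pin's axis, 70 mm above the bench; at rest its axes match the chest's. Short arm 90 mm along +y, its round nose under the flap's lip; long arm 220 mm along -y, 24 mm wide, rising 20 degrees at rest, with a flat grey paddle (40 wide, 75 long, 16 mm thick) at its end.
- lever_paddle (a point): Centre of the paddle's top face, where to press: about 140 mm above the bench at rest. It swings 183 mm from the pin, shifting under 15 mm horizontally, down to about 40 mm above the bench, where the paddle meets the pad and the lever has turned about 0.56 rad. Takes about 4 to 10 N straight down; the flap's weight lifts it again when let go.
- rubber_pad (a point): Top centre of the black rubber pad (50 x 40 mm, top 16 mm above the bench) under the lever's long end.
- stop (a joint): Safety stop: a flat bar turning on an upright post beside the lever, robot side. Starts at 0 to 0.25 rad, lying across, inner end 5 mm under the long arm, which it blocks. Grows as the outer end with the pin moves towards the chest (clockwise from above), to 1.57 rad, a quarter turn, alongside the lever; clears it past about 0.95. Friction under 2 N at the pin; stays where left.
- stop_pin (a point): Top centre of the upright steel pin (14 mm diameter) at the stop's outer end, 50 mm from the stop's pivot axis, 131 mm above the bench; it stands 35 mm clear above the bar (bar: 14 mm wide, top at 96 mm).
- stop_pivot (a point): Top of the stop's pivot, on its upright axis, 98 mm above the bench, 55 mm beside the lever's middle line and 105 mm from the lever's cross pin.
- reagent_bottle: Amber bottle, 68 mm diameter, 150 mm high, origin under its centre. Not to be moved.
- beaker: Glass beaker, 72 mm diameter, 90 mm high, origin under its centre. Not to be moved.
- flask: Conical flask, 80 mm diameter at the foot, 112 mm high, origin under its centre. Not to be moved.

How it is judged:
On the way, in this order (a step that is already met when the one before it is completed fails the run):
1. the stop is swung out from under the lever while the flap is still shut (value of joint stop above 1.15 rad and value of joint flap below 0.05 rad), for 0.2 s.
2. the lever is pressed down by the fingers and the flap stands open (value of joint flap above 0.27 rad and contact force between the fingers and lever above 1.5 N), for 0.3 s.
At the end, for the whole second after the job is handed in: The stop stays swung out (beyond 1.15 rad), the flap stands still and open beyond 0.27 rad on the lever, and the fingers press the lever with more than 1.5 N; the bottle, beaker and flask stand upright (all of step 2 and velocity of joint flap between -0.05 and 0.05 rad/s and value of joint stop above 1.15 rad and angle between each of reagent_bottle, beaker, flask's own z axis and vertical below 0.2 rad); the arm keeps its last pose, push and grip.
It fails at once if the lever is lifted out of its cradle (more than 12 mm) (distance of lever from where it was at the start of the episode above 0.012 m).
It fails at once if the robot touches the flap (contact force between any of the fingers, the arm and flap above 0.5 N).
It fails at once if the reagent bottle is moved more than 20 mm or tipped (distance of reagent_bottle from where it was at the start of the episode above 0.02 m or angle between reagent_bottle's own z axis and vertical above 0.3 rad).
It fails at once if the beaker is moved more than 20 mm or tipped (distance of beaker from where it was at the start of the episode above 0.02 m or angle between beaker's own z axis and vertical above 0.3 rad).
It fails at once if the flask is moved more than 20 mm or tipped (distance of flask from where it was at the start of the episode above 0.02 m or angle between flask's own z axis and vertical above 0.3 rad).
It also fails if it takes over 38 s, if anything falls off the work surface, if the arm or the gripper's body presses on something with over 40 N, if the wrist force passes 120 N, or if a joint passes its speed limit or range.

## Working session

There is one attempt and no reset: what is moved stays moved. The work goes in short steps, Python scripts to look and compute and a tool call to move; the robot and the scene stay as the last step left them, time stands still between calls to the robot, and variables do not carry over. Pictures are saved under pics/ and viewed, at most 10 in all, crops included, and the job is handed in when it is done.

Besides the shell and the picture viewer there is one more tool, called after "Emit:" as name(argument=value, ...), one argument or row to a line, values as JSON. move_arm: Moves the arm, as the interface text tells. Shifts and turns lie within -1 to 1; 1 stands for 0.1 m of shift or pi rad of turn. Its arguments: {"type":"object","properties":{"motion":{"type":"array"},"fingers":{"type":"number"},"newtons":{"type":"number"}},"required":["motion"]}

```bash
mkdir -p pics; ls; cat > h.py <<'E'
import numpy as np, cv2
from cell import robot
def cam(n):
    o=robot.observe(); c=robot.read_camera(n); return o,c
def cloud(c,T=None):
    z=c["range_z"]; f=240/np.tan(np.radians(c["vfov"])/2)
    v,u=np.mgrid[:480,:640]
    P=np.stack([(u-c["cx"])/f*z,-(v-c["cy"])/f*z,-z],-1)
    T=c["extrinsics"] if T is None else T
    W=P@T[:3,:3].T+T[:3,3]; W[z==0]=np.nan; return W
E
python3 - <<'E'
from h import *
print(robot.observe())
for n in ["top","side"]:
    o,c=cam(n); cv2.imwrite(f"pics/{n}0.png",c["image"][:,:,::-1]); np.save(f"{n}0.npy",cloud(c)); print({k:v for k,v in c.items() if k not in("image","range_z")})
E
```

```text
pics
{'time': 0.0, 'qpos': array([-1.34898991e+00,  3.42756332e-01,  1.52499313e+00,  1.17922043e-05,
        1.27541536e+00, -1.45995159e-01]), 'qvel': array([ 0.0002903 , -0.00016926,  0.00030924,  0.00213848, -0.00061567,
        0.00067143]), 'joint_efforts': array([-2.10969010e-04, -4.31245708e+01, -2.44217259e+01,  7.17471843e-02,
        5.61016321e-02, -1.38924315e-04]), 'tool_pos': array([ 0.18870894, -0.48948243,  0.22603586]), 'tool_rot': array([-3.14003885e+00, -2.39870805e-04,  3.67797949e-01]), 'contact_force': array([-0.31926074, -0.00533765, -0.80889657]), 'torque': array([-0.01484774,  0.00031724, -0.00260027]), 'grip_force': 0.0, 'opening': 0.09185924640748602}
{'vfov': 48.31793406796643, 'cx': 325.0651952143116, 'cy': 240.87266956462966, 'extrinsics': array([[-1.93985259e-02,  9.89879257e-01, -1.40580065e-01,
         4.70511771e-01],
       [-9.99809234e-01, -1.95262420e-02,  4.70930108e-04,
         6.26510002e-02],
       [-2.27883643e-03,  1.40562382e-01,  9.90069201e-01,
         1.11285955e+00],
       [ 0.00000000e+00,  0.00000000e+00,  0.00000000e+00,
         1.00000000e+00]])}
{'vfov': 56.323258838644186, 'cx': 316.1670857799278, 'cy': 240.1956226838393, 'extrinsics': array([[-0.72434613,  0.477771  , -0.49704886,  0.19284815],
       [-0.68938377, -0.49300765,  0.53074803,  0.46225175],
       [ 0.00852713,  0.72710269,  0.68647575,  0.66075857],
       [ 0.        ,  0.        ,  0.        ,  1.        ]])}
```

View pics/top0.png

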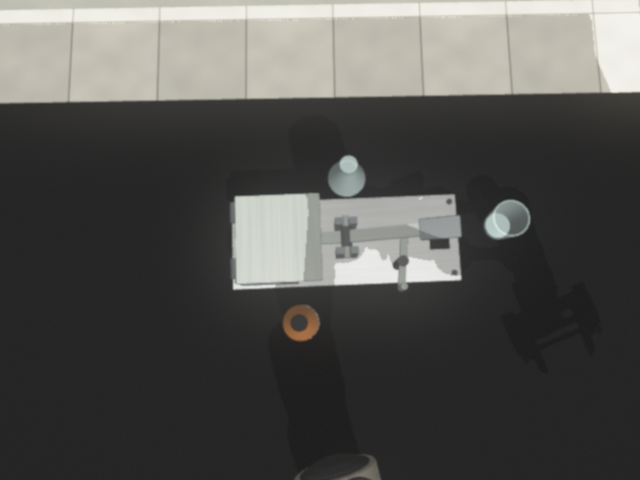

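View pics/side0.png

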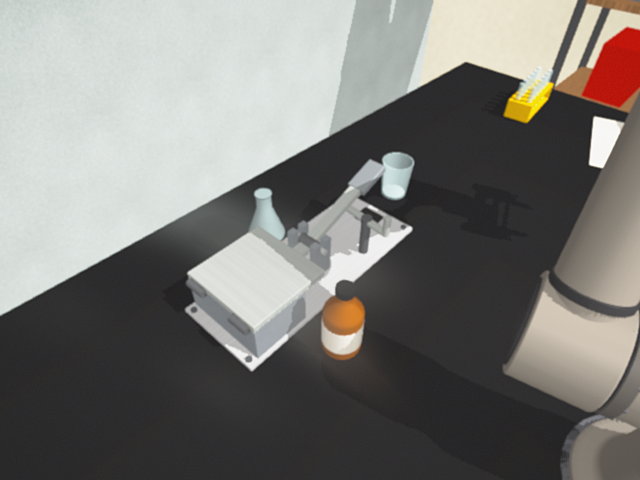

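The top view shows the chest left with its flap (232-322, 195-288). The lever runs right to the paddle at (440,228), the stop pivot is at (401,262) and the pin at (403,286). The bottle is at (300,322), the beaker at (507,218) and the flask at (347,176). Next I'll measure these.

```bash
python3 - <<'E'
from h import *
W=np.load("top0.npy"); S=np.load("side0.npy")
np.set_printoptions(precision=4,suppress=True)
for n,(u,v) in dict(paddle=(440,227),pivot=(401,262),pin=(403,286),bottle=(300,322),fl=(348,163),bk=(507,218),plate=(380,205)).items():
    print(n,[W[v+d,u+e] for d,e in((0,0),(-2,0),(2,0),(0,2))])
# plate points z 4..12mm, rectangle
for nm,A,zl in(("plate",W,(.003,.013)),("paddle",W,(.115,.165)),("pin",W,(.118,.14))):
    m=(A[...,2]>zl[0])&(A[...,2]<zl[1])&(A[...,0]>.3)&(A[...,0]<.65)&(A[...,1]<.35)&(A[...,1]>-.3)
    k,l,s,c=cv2.connectedComponentsWithStats(m.astype(np.uint8))
    for i in range(1,k):
        if s[i,4]>4:
            P=A[l==i]; print(nm,s[i],P.mean(0),P.min(0),P.max(0), cv2.minAreaRect((P[:,:2]*1000).astype(np.float32)))
# side pin region
m=(abs(S[...,0]-.41)<.05)&(abs(S[...,1]+.075)<.08)&(S[...,2]>.105)&(S[...,2]<.14)
k,l,s,c=cv2.connectedComponentsWithStats(m.astype(np.uint8))
for i in range(1,k):
    if s[i,4]>4: P=S[l==i]; print("side",s[i],P.mean(0),P.min(0),P.max(0))
E
```

```text
paddle [array([ 0.6306, -0.1504,  0.1383]), array([ 0.6339, -0.1501,  0.1406]), array([ 0.6263, -0.1494,  0.1418]), array([ 0.6299, -0.1533,  0.1417])]
pivot [array([ 0.5712, -0.0818,  0.0968]), array([ 0.575 , -0.0818,  0.0976]), array([ 0.5674, -0.0817,  0.0967]), array([ 0.5709, -0.0853,  0.0993])]
pin [array([ 0.5235, -0.0783,  0.1347]), array([ 0.5273, -0.0789,  0.1317]), array([ 0.5201, -0.0789,  0.1299]), array([ 0.5237, -0.0828,  0.1292])]
bottle [array([0.4623, 0.1095, 0.1515]), array([0.4658, 0.1097, 0.1473]), array([nan, nan, nan]), array([0.4623, 0.106 , 0.1508])]
fl [array([0.7634, 0.015 , 0.1122]), array([0.7676, 0.0149, 0.1113]), array([0.7602, 0.015 , 0.1095]), array([0.7632, 0.0112, 0.1125])]
bk [array([ 0.6691, -0.3217,  0.0037]), array([ 0.6727, -0.3208,  0.0071]), array([ 0.6642, -0.3202,  0.0072]), array([ 0.6679, -0.3238,  0.0097])]
plate [array([ 0.7012, -0.0549,  0.0091]), array([ 0.7053, -0.055 ,  0.0095]), array([ 0.6975, -0.055 ,  0.0061]), array([ 0.7014, -0.0592,  0.0075])]
plate [484 228  10  11  16] [ 0.6367 -0.2797  0.0081] [ 0.6267 -0.2897  0.0038] [ 
[... 28229 characters left out ...]
(611.8887329101562, -165.48953247070312), (17.62704086303711, 1.8850040435791016), 85.38302612304688)
pin [400 282   8   8  52] [ 0.5249 -0.0804  0.1299] [ 0.5182 -0.087   0.1195] [ 0.5316 -0.0747  0.1355] ((524.8049926757812, -80.57029724121094), (11.550548553466797, 13.19495964050293), 82.14415740966797)
pin [297 311   7   4  11] [0.4788 0.111  0.12  ] [0.4765 0.1053 0.1185] [0.4821 0.1165 0.1223] ((479.6143798828125, 110.41838836669922), (11.375001907348633, 4.646650791168213), 77.7463607788086)
pin [302 314   9  18  34] [0.4605 0.0984 0.1209] [0.4458 0.0928 0.1181] [0.4764 0.1075 0.1248] ((460.1402282714844, 98.77142333984375), (11.796915054321289, 31.525346755981445), 79.18852996826172)
```

The depth data puts the pin at about (0.525, -0.080), the pivot at (0.573, -0.082) and the lever line at x ≈ 0.63. The paddle centre is near (0.630, -0.147, 0.14), with the chest yaw close to 0. My plan is to close the fingers, turn to yaw 45° and push the pin straight along world (+x, +y).

```bash
cat >> h.py <<'E'
from scipy.spatial.transform import Rotation as Ro
def go(p,yaw):
    o=robot.observe(); R=Ro.from_euler('xyz',o['tool_rot'])
    T=Ro.from_euler('xyz',[np.pi,0,yaw])
    print(np.round(o['time'],2),o['tool_pos'].round(4),o['contact_force'].round(1),'move',(R.inv().apply(np.array(p)-o['tool_pos'])/.1).round(3),((R.inv()*T).as_rotvec()/np.pi).round(3))
E
python3 - <<'E'
from h import *
W=np.load("top0.npy")
x,y,z=W[...,0],W[...,1],W[...,2]
def st(n,m): P=W[m]; print(n,len(P),np.median(P,0).round(4),np.percentile(P,3,0).round(4),np.percentile(P,97,0).round(4))
b=(x>.5)&(x<.8)
st("posts",b&(z>.08)&(z<.1)&(abs(y-.02)<.03))
st("flap",b&(z>.08)&(z<.11)&(y>.055)&(y<.3))
st("pivot",(abs(x-.573)<.02)&(abs(y+.082)<.02)&(z>.09)&(z<.104))
st("beaker",(abs(x-.68)<.07)&(y<-.22)&(z>.06)&(z<.1)&(y>-.37))
for yy in(-.03,-.06,-.09,-.12,-.15,-.17): st(f"lev{yy}",(abs(y-yy)<.004)&(abs(x-.63)<.03)&(z>.07))
E
```

```text
posts 527 [0.63   0.0128 0.0878] [ 0.5925 -0.008   0.0802] [0.7506 0.0402 0.0949]
flap 7688 [0.6227 0.1546 0.0944] [0.544  0.0749 0.0892] [0.7039 0.2355 0.098 ]
pivot 190 [ 0.5731 -0.0854  0.0971] [ 0.5541 -0.0948  0.0917] [ 0.5923 -0.0764  0.1009]
beaker 561 [ 0.6578 -0.3121  0.0813] [ 0.6217 -0.3335  0.0609] [ 0.6873 -0.2661  0.0927]
lev-0.03 59 [ 0.6267 -0.0301  0.0948] [ 0.6169 -0.0339  0.089 ] [ 0.6402 -0.0264  0.0989]
lev-0.06 61 [ 0.628  -0.0599  0.1056] [ 0.6171 -0.0637  0.1008] [ 0.6396 -0.0563  0.1093]
lev-0.09 94 [ 0.6202 -0.0899  0.1141] [ 0.6021 -0.0934  0.0929] [ 0.6413 -0.0868  0.1197]
lev-0.12 99 [ 0.6289 -0.1201  0.1294] [ 0.6116 -0.1236  0.1245] [ 0.6487 -0.1165  0.1331]
lev-0.15 104 [ 0.63   -0.1502  0.1398] [ 0.6115 -0.1538  0.1325] [ 0.649  -0.1463  0.1436]
lev-0.17 108 [ 0.6304 -0.17    0.1471] [ 0.6122 -0.1738  0.1377] [ 0.6506 -0.1663  0.1515]
```

Emit:
move_arm(
  motion=[
    [0.5,-0.3,0,0,0,-0.05],
    [1,-0.6,0,0,0,-0.1],
    [1,-0.6,0,0,0,-0.133],
    [1,-0.6,0,0,0,-0.133],
  ],
  fingers=-1,
  newtons=20,
)

```text
time: 0.6
tool_pos: [0.2609, -0.3975, 0.2267]
tool_rot: [-3.141, 0.0, 0.786]
contact_force: [0.1, 0.3, -0.7]
opening: 0.0562
grip_force: 0.0
```

Emit:
move_arm(
  motion=[
    [0.5,-0.05,0,0,0,0],
    [0.96,-0.11,0,0,0,0],
  ],
)

```text
time: 0.85
tool_pos: [0.3208, -0.3221, 0.2264]
tool_rot: [-3.141, -0.0, 0.78]
contact_force: [0.6, 0.1, 0.3]
opening: 0.0369
grip_force: 0.0
```

Emit:
move_arm(
  motion=[
    [0.5,-0.05,0,0,0,0],
    [0.96,-0.11,0,0,0,0],
  ],
)

```text
time: 1.1
tool_pos: [0.3813, -0.246, 0.2266]
tool_rot: [3.142, 0.0, 0.782]
contact_force: [-0.1, -0.2, -0.2]
opening: 0.0162
grip_force: 0.0
```

Emit:
move_arm(
  motion=[
    [0.5,-0.05,0,0,0,0],
    [0.96,-0.11,0,0,0,0],
  ],
)

```text
time: 1.35
tool_pos: [0.4416, -0.1704, 0.2265]
tool_rot: [3.142, 0.0, 0.782]
contact_force: [-0.7, -0.1, -0.9]
opening: 0.0008
grip_force: 0.0
```

Emit:
move_arm(
  motion=[
    [0.5,-0.05,0,0,0,0],
    [0.96,-0.11,0,0,0,0],
    [0.96,-0.11,0,0,0,0],
    [0.96,-0.11,0,0,0,0],
  ],
)

```text
time: 1.85
tool_pos: [0.5005, -0.096, 0.2263]
tool_rot: [-3.141, 0.001, 0.784]
contact_force: [0.6, 0.1, 0.3]
opening: 0.0003
grip_force: 0.0
```

```bash
python3 -c "
from h import *
go([.501,-.095,.110],np.pi/4); print(robot.observe()['opening'])"
```

```text
1.85 [ 0.5005 -0.096   0.2263] [0.6 0.1 0.3] move [ 0.012 -0.003  1.163] [-0.  0. -0.]
0.00025489303304230176
```

Emit:
move_arm(
  motion=[
    [0,0,0.4,0,0,0],
    [0,0,0.8,0,0,0],
    [0,0,1,0,0,0],
  ],
)

```text
time: 2.22
tool_pos: [0.4991, -0.0966, 0.1248]
tool_rot: [-3.139, 0.002, 0.782]
contact_force: [0.5, 0.2, -0.6]
opening: 0.0004
grip_force: 0.0
```

Emit:
move_arm(
  motion=[
    [0,0,0.16,0,0,0],
    [0,0,0.16,0,0,0],
    [0,0,0.16,0,0,0],
  ],
)

```text
time: 2.6
tool_pos: [0.501, -0.0963, 0.1114]
tool_rot: [3.141, -0.0, 0.784]
contact_force: [0.2, 1.1, 0.1]
opening: 0.0003
grip_force: 0.0
```

```bash
python3 -c "
from h import *
go([.553,-.042,.110],np.pi/4)
o,c=cam('wrist'); a=c['image'][:,:,::-1]
o,d=cam('side'); b=d['image'][:,:,::-1]
cv2.imwrite('pics/p1.png',cv2.resize(np.hstack([a,b]),(800,300)))"
```

```text
2.6 [ 0.501  -0.0963  0.1114] [0.2 1.1 0.1] move [ 0.752 -0.017  0.014] [ 0. -0. -0.]
```

View pics/p1.png

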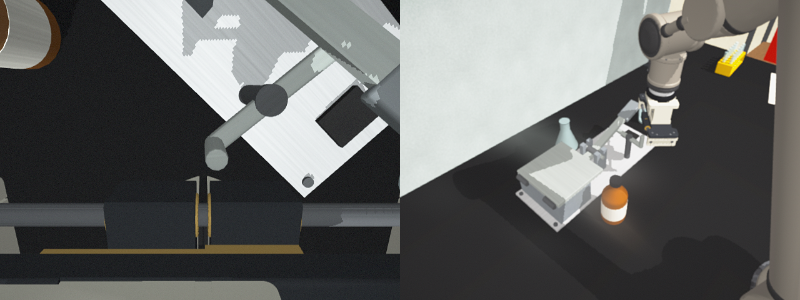

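The wrist half shows the pin at (215,155), just ahead of the closed fingertips at (203,185), so the push line is right.

Emit:
move_arm(
  motion=[
    [0.08,0,0,0,0,0],
    [0.16,0,0,0,0,0],
    [0.24,0,0,0,0,0],
    [0.31,0,0,0,0,0],
    [0.38,0,0,0,0,0],
    [0.45,0,0,0,0,0],
    [0.51,0,0,0,0,0],
    [0.57,0,0,0,0,0],
    [0.63,0,0,0,0,0],
    [0.69,0,0,0,0,0],
    [0.75,0,0,0,0,0],
    [0.75,0,0,0,0,0],
  ],
)

```text
time: 4.2
tool_pos: [0.5542, -0.0416, 0.1107]
tool_rot: [-3.141, -0.001, 0.786]
contact_force: [-0.2, 0.5, -0.1]
opening: 0.0004
grip_force: 0.0
```

```bash
python3 -c "
from h import *
go([.501,-.096,.110],np.pi/4)
o,c=cam('wrist'); a=c['image'][:,:,::-1]
o,d=cam('side'); b=d['image'][:,:,::-1]
cv2.imwrite('pics/p2.png',cv2.resize(np.hstack([a,b]),(800,300)))"
```

```text
4.2 [ 0.5542 -0.0416  0.1107] [-0.2  0.5 -0.1] move [-0.761  0.008  0.006] [-0. -0.  0.]
```

View pics/p2.png

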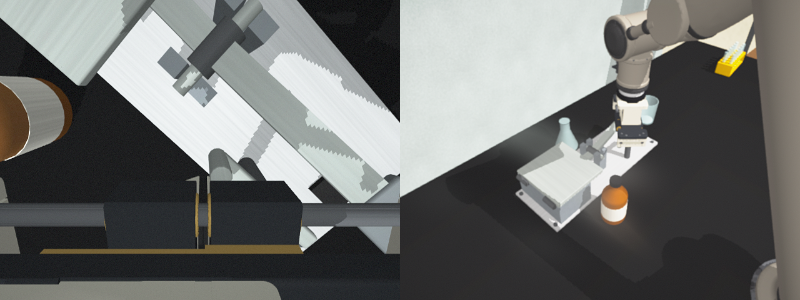

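```bash
cat > pin.py <<'E'
from h import *
o,c=cam('wrist')
T=np.eye(4); T[:3,:3]=Ro.from_euler('xyz',o['tool_rot']).as_matrix(); T[:3,3]=o['tool_pos']
W=cloud(c,T@c['hand_eye']); 
m=(abs(W[...,2]-.131)<.004)&(np.hypot(W[...,0]-.573,W[...,1]+.082)<.065)&(W[...,0]<.605)
m[320:]=0
P=W[m]; print(len(P),np.median(P,0),P.min(0),P.max(0)); v,u=np.nonzero(m); print(u.min(),u.max(),v.min(),v.max())
p=(P.min(0)+P.max(0))/2-[.573,-.082,0]; print("angle",np.arctan2(p[1],-p[0]),np.hypot(*p[:2]))
E
python3 pin.py
```

```text
1006 [ 0.57476383 -0.03425223  0.13045879] [ 0.55817211 -0.04204428  0.1271058 ] [ 0.58120451 -0.02922427  0.13493822]
314 372 263 311
angle 1.499492096953592 0.04648384767880412
```

Emit:
move_arm(
  motion=[
    [-0.15,0,0,0,0,0],
    [-0.3,0,0,0,0,0],
    [-0.3,0,-0.4,0,0,0],
    [-0.3,0,-0.9,0,0,0],
    [-0.3,0,-0.9,0,0,0],
    [-0.3,0.4,-0.9,0,0,-0.05],
    [-0.3,0.5,-0.9,0,0,-0.1],
    [-0.3,0.5,-0.9,0,0,-0.15],
    [-0.3,0.5,-0.9,0,0,-0.2],
    [-0.3,0.5,-0.9,0,0,-0.25],
    [-0.3,0.5,-0.9,0,0,-0.25],
  ],
)

```text
time: 5.72
tool_pos: [0.5672, -0.0992, 0.1998]
tool_rot: [-3.14, -0.0, 1.569]
contact_force: [0.5, -0.6, -0.2]
opening: 0.0007
grip_force: 0.0
```

```bash
python3 -c "
from h import *
go([.630,-.147,.16],np.pi/2)"; python3 pin.py
```

```text
5.72 [ 0.5672 -0.0992  0.1998] [ 0.5 -0.6 -0.2] move [-0.477  0.63   0.397] [-0.    -0.    -0.001]
483 [ 0.57425517 -0.03620131  0.13050461] [ 0.56760668 -0.04291312  0.12762891] [ 0.58106086 -0.02975884  0.13248292]
326 350 138 162
angle 1.5999963075265857 0.045683495351113
```

Emit:
move_arm(
  motion=[
    [-0.25,0.3,0,0,0,0],
    [-0.48,0.63,0.1,0,0,0],
    [-0.48,0.63,0.3,0,0,0],
    [-0.48,0.63,0.4,0,0,0],
    [-0.48,0.63,0.4,0,0,0],
  ],
)

```text
time: 6.4
tool_pos: [0.6303, -0.1465, 0.1599]
tool_rot: [-3.14, -0.001, 1.57]
contact_force: [-0.7, -0.6, 0.1]
opening: 0.0002
grip_force: 0.0
```

```bash
python3 -c "
from h import *
go([.630,-.150,.09],np.pi/2)
o,c=cam('wrist'); a=c['image'][:,:,::-1]
o,d=cam('side'); b=d['image'][:,:,::-1]
cv2.imwrite('pics/p3.png',cv2.resize(np.hstack([a,b]),(800,300)))"
```

```text
6.4 [ 0.6303 -0.1465  0.1599] [-0.7 -0.6  0.1] move [-0.036 -0.002  0.699] [-0.001 -0.    -0.   ]
```

View pics/p3.png

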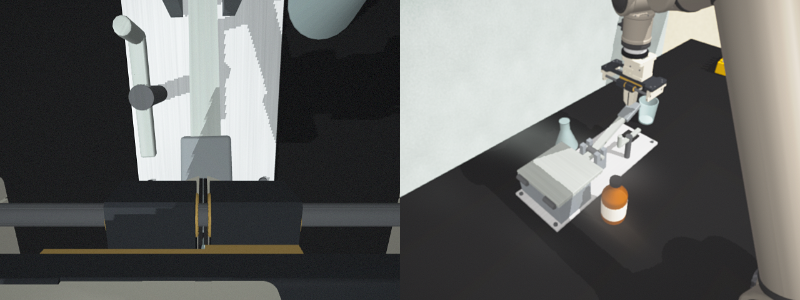

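The stop now lies parallel to the lever ((125,25) to (150,155)), and the fingers at x ≈ 203 are centred over the paddle (180-232). I'll press now.

Emit:
move_arm(
  motion=[
    [0,0,0.1,0,0,0],
    [0,0,0.2,0,0,0],
    [-0.03,0,0.29,0,0,0],
    [-0.06,0,0.38,0,0,0],
    [-0.08,0,0.47,0,0,0],
    [-0.1,0,0.56,0,0,0],
    [-0.12,0,0.65,0,0,0],
    [-0.13,0,0.74,0,0,0],
    [-0.135,0,0.83,0,0,0],
    [-0.135,0,0.92,0,0,0],
    [-0.135,0,1.0,0,0,0],
    [-0.135,0,1.0,0,0,0],
  ],
)

```text
time: 8.0
tool_pos: [0.6319, -0.1613, 0.0614]
tool_rot: [3.139, 0.002, 1.571]
contact_force: [0.9, -1.9, 4.2]
opening: 0.0002
grip_force: 2.3
```

Emit:
move_arm(
  motion=[
    [0,0,0.05,0,0,0],
    [0,0,0.1,0,0,0],
    [0,0,0.14,0,0,0],
    [0,0,0.16,0,0,0],
    [0,0,0.16,0,0,0],
  ],
)

```text
time: 8.62
tool_pos: [0.6319, -0.1601, 0.0458]
tool_rot: [3.139, 0.0, 1.571]
contact_force: [-0.6, 1.7, 7.5]
opening: 0.0002
grip_force: 3.7
```

Emit:
move_arm(
  motion=[
    [0,0,0.03,0,0,0],
    [0.01,0,0.05,0,0,0],
    [0.01,0,0.05,0,0,0],
    [0.01,0,0.05,0,0,0],
  ],
)

```text
time: 9.12
tool_pos: [0.632, -0.1594, 0.0414]
tool_rot: [3.139, 0.001, 1.571]
contact_force: [-1.5, 0.8, 12.4]
opening: 0.0003
grip_force: 5.4
```

```bash
cat > chk.py <<'E'
from h import *
import sys
go([.630,-.158,.038],np.pi/2)
o,c=cam('top'); W=cloud(c); x,y,z=W[...,0],W[...,1],W[...,2]
m=(x>.56)&(x<.69)&(y>.09)&(y<.225)&(z>.08)&(z<.19)
A=np.c_[y[m],np.ones(m.sum())]; 
for _ in range(3):
    s=np.linalg.lstsq(A,z[m],rcond=None)[0]; r=abs(y*s[0]+s[1]-z); m&=r<.01; A=np.c_[y[m],np.ones(m.sum())]
print("flap angle",-np.arctan(s[0]),m.sum())
for n,(u,v) in dict(bottle=(300,322),fl=(348,163)).items(): print(n,W[v,u])
o,d=cam('side'); cv2.imwrite(sys.argv[1],cv2.resize(np.hstack([c['image'],d['image']])[:,:,::-1],(800,300)))
E
python3 chk.py pics/p4.png
```

```text
9.12 [ 0.632  -0.1594  0.0414] [-1.5  0.8 12.4] move [ 0.014 -0.02   0.034] [0.001 0.    0.   ]
flap angle 0.3267261442047271 4759
bottle [0.46232629 0.1095862  0.15062718]
fl [0.76274983 0.01511184 0.11438449]
```

View pics/p4.png

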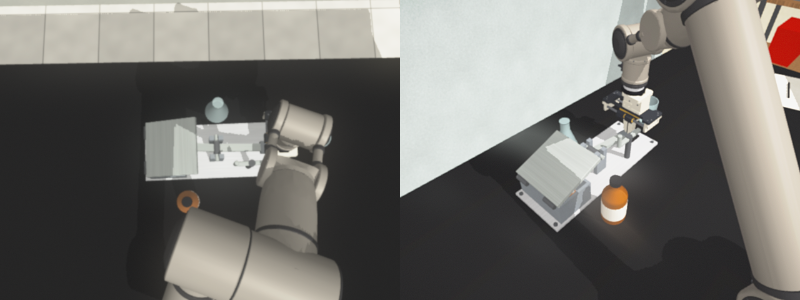

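The flap stands at 0.327 rad and the contact force is 12 N, so the paddle is on its pad. The bottle and flask haven't moved. I'll hold for a moment, then hand in.

Emit:
move_arm(
  motion=[
    [0,0,0.01,0,0,0],
    [0,0,0.01,0,0,0],
    [0,0,0.01,0,0,0],
    [0,0,0.01,0,0,0],
    [0,0,0.01,0,0,0],
    [0,0,0.01,0,0,0],
  ],
)

```text
time: 9.98
tool_pos: [0.6321, -0.1594, 0.0413]
tool_rot: [3.138, 0.001, 1.571]
contact_force: [-2.7, 2.0, 15.3]
opening: 0.0009
grip_force: 7.6
```

```bash
python3 -c "
from h import *
o=robot.observe(); print(o['contact_force'],o['tool_pos'])
if 4<o['contact_force'][2]<40: print(robot.hand_in())"
```

```text
[-2.70372202  1.9788148  15.27878229] [ 0.63206032 -0.15935757  0.041259  ]
the job is handed in; nothing more can be done
None
```

I handed the job in at about 10 s of the 38 s allowed, and no verdict came back: the stop is swung to about 1.5–1.6 rad, the flap stands open at 0.327 rad, and the fingers hold the lever on its pad with about 15 N; the bottle and flask measured unmoved, but I did not re-measure the beaker.

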